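# Square a display plinth in the gluing jig

## Robot

A 7-joint arm with a two-finger parallel gripper is mounted at the origin on the work surface. World frame = base frame: x ahead of the robot, y to its left, z up, the work surface at z = 0. Lengths are in m, angles in rad, forces in N, time in s.
With the tool pointing down it reaches from about 0.4 to 0.85 m from the base axis. Payload 10.4 kg.
Tool frame: the origin (TCP) lies at the centre of the arm's flange, where the gripper is bolted on; the fingertips stand 182 mm ahead of it and the grasp point (between the pads) lies r.grasp_offset ahead of it (r.grasp_offset is the distance from the TCP to the grasp point, in m); z points along the fingers, y is the line along which they close (so a half turn about z gives the same grasp; the last joint's range is limited). The gripper opens to 87 mm and grips with 3 to 60 N. Pads are 19 mm wide; open, the fingers measure 117 mm over their backs; the gripper's body (75 mm by 190 mm) begins 51 mm behind the grasp point.
Start: joints at [1.084, 0.332, -0.065, 1.46, 0.022, 1.35, -0.088], TCP at [0.28, -0.559, 0.405] pointing down, gripper open.
Joint ranges: [-2.6, 2.6], [-0.5, 2.12], [-1.47, 1.34], [0.16, 2.42], [-1.27, 4.41], [0.06, 2.06], [-2.6, 2.6]. Speed limits (rad/s): [2.22, 2.22, 2.79, 2.79, 3.14, 3.14, 3.14].

## Interface

Orientations are given as a unit quaternion [x, y, z, w].
In Python, from bench import status, vision, job, spotter, r gives the robot as it stands. The module is installed in compiled form; this text tells all that it offers.
- The arm moves only by the tool play_rows, never from a script. Its argument "series" is a list of rows, each a list of 6 numbers: the shift along the tool's x, y, z each as a share of 150 mm, from -1 to 1, then the turn, a rotation vector about the tool's x, y, z each as a share of 30 degrees, from -1 to 1. In form: [[x, y, z, ax, ay, az], ...]. A call has 1 to 5 rows; each row is the pose to reach, as a shift and turn from the pose commanded when the call began, along the tool's axes at that moment; what a row does not reach only later rows make up. A row lasts 1/10 s, in which the tool goes at most 50 mm and 8.59 degrees, less where a joint would pass 70% of its speed; a pose out of reach is approached as far as the arm can. A call with a number of a shift or a turn outside -1 to 1 is refused whole. A call with a gripper value outside its range is refused whole. "fingers" is the opening, from -1 (shut) to 1 (fully open), set as the call begins (left out, the last holds). The fingers move at their own pace and stop on an object; "squeeze" is the grip in N (left out, the last holds). Time passes only in rows, so rows that repeat a pose let the fingers close. It gives the time, the measured TCP pose, the force, the opening and the grip force at its end, in the units of the state.
- status.read_state(): the state, without advancing time (a new reading comes with each control period).
- vision.camera(name): name is "side" or "top" or "wrist"; returns the picture (420x560x3 uint8, blue, green, red); there is no depth.
- vision.calibration(name): a dict with "fx", "fy", "cx", "cy" (pixels), "D" ([k1, k2, p1, p2, k3] as OpenCV has them; the pictures are not rectified), "rvec" (rotation vector, rad) and "tvec" (3), from world to camera coordinates, as OpenCV has them; the wrist camera has in their place "T_tool_cam" (4x4, takes a point from camera to tool coordinates, whose origin is the TCP and whose axes are the flange's). Camera axes: x right, y down, z forward; pixel columns grow to the right and rows downward; lengths in m; the calibration is good to about 2 mm. A picture is of the moment at which its call begins: read the wrist's pose just before it. calibration takes no time and is no camera call.
- job.close_job(): hands the job in; it is judged then, once.
Trained networks look in the newest picture that a camera, given by its name, has taken for a name from the list of things; names that differ only in an ending like _2 or _b are one class to them, and where a whole thing is asked for, a point or a joint stands for the part that bears it (a point fixed in the world has none). Each returns a list of dicts, best first, with "conf" (0 to 1); they miss things now and then, are a little off and sometimes report something else, mostly with a low value. They report only what shows in the picture. A call takes as long as a camera call.
- spotter.boxes_of(camera, name): "point" ([x, y, z] in m, in world coordinates, good to about 4 mm: the middle of the surface that is visible of it).
- spotter.regions_of(camera, name): "pixels" (420x560 bool, what is visible of it).
The state is a dict: "time": time; "joint_positions": joint angles; "joint_vel": joint speeds; "joint_torque": joint torques, N m; "ee_pos": TCP position; "eef_rot": TCP orientation; "ft_force": force on the tool from outside, world axes, zero at the start; "torque": the same for the moment, N m; "width": finger opening in m; "grip_force": force on a finger pad.
Only numpy, scipy, OpenCV 4.12 (cv2) and the standard library are available. Lean on these libraries where they do the work, as an engineer would, in place of code of your own. Each camera call takes 0.05 s, during which the arm holds its last target. There are 200 camera calls.

## Task

Stand the brass stop pin in the bore of the white gluing jig, fully down, and let go of it. Then set the walnut plinth flat on the jig's board and press it firmly into the corner, one long side flush against the blue fence and one end against the pin, and finish while still holding it there with the gripper pressing on both stops at once, the fingers clear of the pin. Leave the glue bottle, the paint jar and the screwdriver where they are.

Things in the scene. Friction and masses are not known exactly. Their poses are not given: they have to be found in the camera images.
- jig: Fixed gluing jig: white board 150 (x) x 180 (y) x 26 mm high, origin at its underside's centre, on the table; place and yaw vary. The fence runs along its y, inner face at jig x = +40 mm. With the pin in the bore, the corner lies between fence (+x side) and pin (+y side): there the plinth's centre is at about jig x = +15, y = +12 mm, underside at z = 26 mm.
- fence: Blue metal bar fixed on the jig, 14 mm (x) x 170 mm (y), rising 16 mm above the board's top; origin at the centre of its underside, at jig (47, 0, 26) mm; same axes as the jig.
- jig_hole0 (a point): Centre of the mouth of the jig's round bore, on the top of the board, at jig (15, 60, 26) mm. The bore is 20 mm deep, about 1.2 mm wider than the pin, slightly chamfered, closed at the bottom, its floor black.
- pin: Brass stop pin, upright round cylinder 16 mm diameter, 60 mm long, 90 g, foot chamfered; origin at the centre of its lower end, z axis up along the pin. At first it stands loosely 12 mm deep in the holder, its top 68 mm above the table. Fully down in the jig's bore its lower end is 6 mm above the table and its top 40 mm above the board.
- holder: Fixed grey block 60 x 60 x 20 mm high that stores the pin upright in a hole at its centre; origin at the centre of its underside.
- plinth: Loose walnut block for displaying a model, 50 mm (its x) x 80 mm (its y) x 45 mm high, about 130 g (varies), two flat brass dots on top; origin at the centre of its underside. It starts flat on the table. The holder and the plinth may have changed places.
- glue: Bystander: white glue bottle with orange cap, 32 mm diameter, 85 mm high, standing; origin at the centre of its underside.
- paint: Bystander: small glass paint jar with green lid, 36 mm diameter, 45 mm high, standing; origin at the centre of its underside.
- driver: Bystander: yellow-handled screwdriver 150 mm long lying on the table along its x axis.

How it is judged:
On the way:
1. the pin stands fully down in the jig's bore, let go (horizontal distance between pin and jig_hole0 below 0.004 m and z of pin in the frame of jig below 0.009 m and angle between pin's own z axis and vertical below 0.09 rad and contact force between the fingers and pin below 0.2 N), for 0.2 s.
At the end, for the whole second after the job is handed in: Pin in bore (4 mm of centre, 3 mm of bottom, tilt < 0.09 rad), fingers off it; plinth still and flat on the board (2.5 mm, 0.05 rad), parallel to the fence (0.04 rad), in the corner (3 mm across the fence, 5 mm along it), pressed > 1.5 N on fence and > 1.5 N on pin, fingers bearing on it > 1.5 N (horizontal distance between pin and jig_hole0 below 0.004 m and z of pin in the frame of jig below 0.009 m and angle between pin's own z axis and vertical below 0.09 rad and z of plinth in the frame of jig between 0.023 and 0.0285 m and angle between plinth's own z axis and vertical below 0.05 rad and angle between the x axis of plinth and the x axis of jig, either way round below 0.04 rad and x of plinth in the frame of jig between 0.012 and 0.018 m and y of plinth in the frame of jig between 0.007 and 0.017 m and contact force between plinth and fence above 1.5 N and contact force between plinth and pin above 1.5 N and contact force between the fingers and plinth above 1.5 N and contact force between the fingers and pin below 0.5 N and linear speed of plinth below 0.01 m/s); the arm keeps its last pose, push and grip.
It fails at once if the glue bottle is moved by more than 25 mm (distance of glue from where it was at the start of the episode above 0.025 m).
It fails at once if the paint jar is moved by more than 25 mm (distance of paint from where it was at the start of the episode above 0.025 m).
It fails at once if the screwdriver is moved by more than 25 mm (distance of driver from where it was at the start of the episode above 0.025 m).
It also fails if it takes over 72 s, if anything falls off the work surface, if the arm or the gripper's body presses on something with over 40 N, if the wrist force passes 120 N, or if a joint passes its speed limit or range.

## Working session

There is one attempt and no reset: what is moved stays moved. The work goes in short steps, Python scripts to look and compute and a tool call to move; the robot and the scene stay as the last step left them, time stands still between calls to the robot, and variables do not carry over. Pictures are saved under pics/ and viewed, at most 10 in all, crops included, and the job is handed in when it is done.

Besides the shell and the picture viewer there is one more tool, called after "Call:" as name(argument=value, ...), one argument or row to a line, values as JSON. play_rows: Moves the arm, as the interface text tells. Shift numbers are shares of 150 mm and turn numbers shares of 30 degrees, none past 1 either way. Its arguments: {"type":"object","properties":{"series":{"type":"array","items":{"type":"array","items":{"type":"number"}}},"fingers":{"type":"number"},"squeeze":{"type":"number"}},"required":["series"]}

```bash
mkdir -p pics
cat > h.py <<'E'
import numpy as np, cv2
from scipy.spatial.transform import Rotation as R
from bench import status, vision, job, spotter, r
def T_cam(name, s=None):
    c=vision.calibration(name)
    K=np.array([[c['fx'],0,c['cx']],[0,c['fy'],c['cy']],[0,0,1.]]);D=np.array(c['D'],float)
    if 'T_tool_cam' in c:
        s=s or status.read_state()
        T=np.eye(4);T[:3,:3]=R.from_quat(s['eef_rot']).as_matrix();T[:3,3]=s['ee_pos']
        T=T@np.array(c['T_tool_cam'])
    else:
        T=np.eye(4);T[:3,:3]=cv2.Rodrigues(np.array(c['rvec'],float))[0];T[:3,3]=np.ravel(c['tvec']);T=np.linalg.inv(T)
    return K,D,T
def ray(cam,px):
    K,D,T=cam
    p=cv2.undistortPoints(np.array(px,float).reshape(-1,1,2),K,D).reshape(-1,2)
    d=np.c_[p,np.ones(len(p))]@T[:3,:3].T
    return T[:3,3],d
def onz(cam,px,z):
    o,d=ray(cam,px);return o+d*((z-o[2])/d[:,2])[:,None]
def proj(cam,P):
    K,D,T=cam;Ti=np.linalg.inv(T)
    return cv2.projectPoints(np.array(P,float).reshape(-1,1,3),cv2.Rodrigues(Ti[:3,:3])[0],Ti[:3,3],K,D)[0].reshape(-1,2)
E
python3 - <<'E'
from h import *
s=status.read_state();print(s,r.grasp_offset)
for n in['top','side']:
    cv2.imwrite(f'pics/{n}0.png',vision.camera(n))
    for t in['jig','fence','jig_hole0','pin','holder','plinth','glue','paint','driver']:
        print(n,t,[(np.round(b['point'],3).tolist(),round(b['conf'],2)) for b in spotter.boxes_of(n,t)[:2]])
print(status.read_state()['time'])
E
```

```text
{'time': 0.0, 'joint_positions': array([ 1.0844082 ,  0.33289431, -0.06468179,  1.46092709,  0.02158832,
        1.34987609, -0.08849689]), 'joint_vel': array([-0.00030788, -0.0007679 ,  0.00099416,  0.00055643,  0.00115752,
        0.00046725,  0.00102347]), 'joint_torque': array([-1.53608929e-03, -6.23245239e+01,  2.35830800e-02, -3.89883327e+01,
       -6.13102061e-02,  3.98310937e-02,  1.56080423e-04]), 'ee_pos': array([ 0.27953323, -0.55887308,  0.40394648]), 'eef_rot': array([ 9.73232142e-01,  2.29823195e-01, -1.90151120e-04, -6.78868913e-04]), 'ft_force': array([-0.0695053 ,  0.4205292 ,  0.74539846]), 'torque': array([-0.0226305 , -0.02521939, -0.01756426]), 'grip_force': 0.0, 'width': 0.08676439704897974} 0.1635
top jig [([0.582, 0.191, 0.026], 0.97)]
top fence [([0.629, 0.195, 0.043], 0.57)]
top jig_hole0 [([0.585, 0.192, 0.022], 0.73)]
top pin []
top holder [([0.512, -0.286, 0.022], 0.78)]
top plinth []
top glue [([0.678, -0.165, 0.057], 0.5)]
top paint [([0.364, -0.037, 0.048], 0.71)]
top driver [([0.733, -0.31, 0.022], 0.95)]
side jig [([0.586, 0.168, 0.028], 0.69), ([0.368, -0.049, 0.037], 0.4)]
side fence [([0.633, 0.188, 0.04], 0.7)]
side jig_hole0 [([0.586, 0.17, 0.027], 0.88)]
side pin []
side holder [([0.505, -0.3, 0.019], 0.66)]
side plinth [([0.524, -0.136, 0.046], 0.56)]
side glue [([0.679, -0.179, 0.044], 0.63)]
side paint [([0.37, -0.045, 0.037], 0.67)]
side driver [([0.738, -0.321, 0.018], 0.78), ([0.367, -0.05, 0.037], 0.17)]
1.0
```

View pics/top0.png

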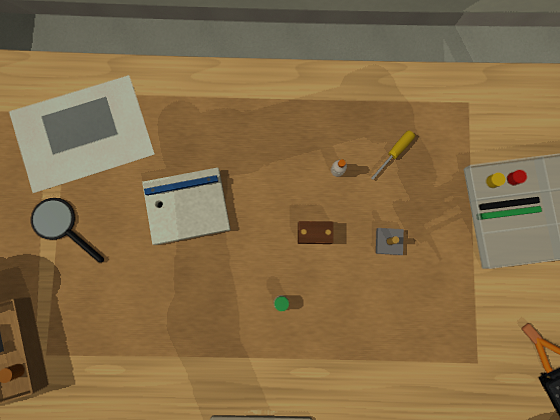

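View pics/side0.png

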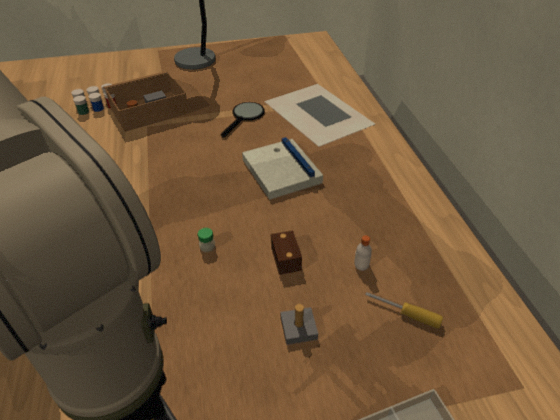

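The top view shows the jig at left with the hole at (159,204) and the fence along its upper edge. The plinth is at (316,232), the holder with the pin at (393,241), the glue at (339,168), the paint at (281,303) and the driver at (395,155). The side view agrees, with the pin top at (299,308).

Run:
```python
from h import *
ct=T_cam('top');cs=T_cam('side')
print('top cam',ct[2][:3,3],'side',cs[2][:3,3])
img=cv2.imread('pics/top0.png');hsv=cv2.cvtColor(img,cv2.COLOR_BGR2HSV)
def rect(mask,z,name):
    cn=max(cv2.findContours(mask.astype(np.uint8),cv2.RETR_EXTERNAL,cv2.CHAIN_APPROX_NONE)[0],key=cv2.contourArea)
    P=onz(ct,cn.reshape(-1,2),z)[:,:2]
    (c,wh,a)=cv2.minAreaRect((P*1000).astype(np.float32));print(name,np.round(c,1),np.round(wh,1),round(a,2))
roi=lambda m,x0,y0,x1,y1:np.where((np.add.outer(np.zeros(420),np.arange(560))>=x0)&(np.arange(560)<=x1)&(np.arange(420)[:,None]>=y0)&(np.arange(420)[:,None]<=y1),m,0)
fm=(hsv[...,0]>95)&(hsv[...,0]<130)&(hsv[...,1]>120)
rect(roi(fm,135,160,230,200),.042,'fence')
g=cv2.cvtColor(img,cv2.COLOR_BGR2GRAY)
hm=roi(g<70,150,196,168,212);ys,xs=np.nonzero(hm);print('hole',xs.mean(),ys.mean(),len(xs),onz(ct,[[xs.mean(),ys.mean()]],.026))
vision.camera('top');vision.camera('side')
for n,z in[('jig',.026),('plinth',.045),('holder',.02),('fence',.042)]:
    q=spotter.regions_of('top',n)
    if q: rect(q[0]['pixels'],z,n+' net %.2f'%q[0]['conf'])
for n in ['top','side']:
  q=spotter.regions_of(n,'pin')
  for k in q[:2]:
    ys,xs=np.nonzero(k['pixels']);print(n,'pin',k['conf'],xs.min(),xs.max(),ys.min(),ys.max())
# triangulate pin top
def tri(a,b):
    o1,d1=ray(ct,[a]);o2,d2=ray(cs,[b]);d1=d1[0];d2=d2[0]
    t=np.linalg.lstsq(np.c_[d1,-d2],o2-o1,rcond=None)[0];p,q=o1+t[0]*d1,o2+t[1]*d2
    return np.round((p+q)/2,4),np.linalg.norm(p-q)
print('pin top',tri((395,240),(299,308)))
print('hole',tri((159,204),(277,149.5)))
print('dots',tri((303,231.5),(283,237)),tri((328,232),(289,255)))
print('zpin',onz(ct,[[395,240]],.068),'hole',onz(ct,[[159,204]],.026),'dots',onz(ct,[[303,231.5],[328,232]],.045))
```

```text
top cam [ 0.43597163 -0.02508747  1.10884632] side [ 0.37611081 -0.78005625  0.77837049]
fence [630.1 198.7] [ 15.6 168.7] 12.53
hole 159.16129032258064 204.29032258064515 31 [[0.58600094 0.24962719 0.026     ]]
jig net 0.97 [585.9 187.2] [155.1 185.8] 12.65
plinth net 0.81 [ 527.7 -115. ] [50.5 80.6] 1.31
holder net 0.63 [ 513.  -289.9] [63.1 60.6] 89.22
fence net 0.98 [630.4 198.7] [ 17.  165.8] 12.21
top pin 0.56 387 398 235 244
side pin 0.74 295 303 304 327
side pin 0.66 279 318 307 344
pin top (array([ 0.5118, -0.291 ,  0.0663]), np.float64(0.00033389042399715736))
hole (array([0.5868, 0.2495, 0.0278]), np.float64(0.0007889399903652839))
dots (array([ 0.5282, -0.0865,  0.0406]), np.float64(0.0004930663293885029)) (array([ 0.5281, -0.1435,  0.0447]), np.float64(0.00042952828279005595))
zpin [[ 0.51181009 -0.29058634  0.068     ]] hole [[0.58667621 0.25003766 0.026     ]] dots [[ 0.52808176 -0.08626916  0.045     ]
 [ 0.52823901 -0.14352902  0.045     ]]
```

```bash
cat >> h.py <<'E'
def plan(x,y,zg,yaw,s=None):
    """yaw: degrees, world direction of tool y; zg: grasp point height. Prints total shares needed."""
    s=s or status.read_state();M=R.from_quat(s['eef_rot']);p=np.array(s['ee_pos'])
    a=np.radians(yaw);ty=np.array([np.cos(a),np.sin(a),0]);tz=np.array([0,0,-1.]);tx=np.cross(ty,tz)
    G=R.from_matrix(np.c_[tx,ty,tz]);t=np.array([x,y,zg+r.grasp_offset])
    d=M.inv().apply(t-p);w=np.degrees((M.inv()*G).as_rotvec())
    print('shift',np.round(d/.15,4),'turn',np.round(w/30,4),'t',s['time'])
E
python3 - <<'E'
from h import *
print(np.round(vision.calibration('wrist')['T_tool_cam'],4))
plan(.512,-.2905,.16,-77.5)
E
```

```text
[[-3.000e-04 -9.551e-01 -2.962e-01  8.150e-02]
 [ 1.000e+00 -8.000e-04  1.400e-03 -2.000e-04]
 [-1.600e-03 -2.962e-01  9.551e-01  2.020e-02]
 [ 0.000e+00  0.000e+00  0.000e+00  1.000e+00]]
shift [ 2.1863 -0.9076  0.5417] turn [ 1.000e-04 -0.000e+00  4.692e-01] t 1.4
```

Call:
play_rows(
  series=[
    [0.33, -0.15, 0.08, 0, 0, 0],
    [0.66, -0.3, 0.16, 0, 0, 0],
    [1, -0.45, 0.25, 0, 0, 0],
  ],
  fingers=1,
  squeeze=25,
)

```text
time: 1.7
ee_pos: [0.3727, -0.4442, 0.3715]
eef_rot: [0.973, 0.229, 0.0, 0.0]
ft_force: [1.2, -0.1, -0.4]
width: 0.0872
grip_force: 0.0
```

Call:
play_rows(
  series=[
    [0.33, -0.15, 0.08, 0, 0, 0],
    [0.66, -0.3, 0.16, 0, 0, 0.2],
    [1, -0.457, 0.25, 0, 0, 0.469],
    [1, -0.457, 0.25, 0, 0, 0.469],
  ],
)

```text
time: 2.1
ee_pos: [0.4781, -0.3126, 0.3333]
eef_rot: [0.994, 0.109, 0.0, -0.001]
ft_force: [-0.4, -0.9, -0.1]
width: 0.087
grip_force: 0.0
```

Run:
```python
from h import *
s=status.read_state();im=vision.camera('wrist');c=T_cam('wrist',s)
cv2.imwrite('pics/w1.png',im)
for z in(.02,.068):print('pin proj',proj(c,[[.512,-.2905,z]]))
for t in ['pin','holder']:
    print(t,[(np.round(b['point'],4),b['conf']) for b in spotter.boxes_of('wrist',t)[:2]])
    for k in spotter.regions_of('wrist',t)[:1]:
        m=k['pixels'];ys,xs=np.nonzero(m);print(k['conf'],xs.min(),xs.max(),ys.min(),ys.max())
plan(.512,-.2905,.055,-77.5)
```

```text
pin proj [[261.22679775 156.73124375]]
pin proj [[258.35222039 166.10585383]]
pin [(array([ 0.5137, -0.2887,  0.0704]), 0.8)]
0.71 249 270 146 175
holder [(array([ 0.5127, -0.2915,  0.0173]), 0.8)]
0.79 223 301 114 194
shift [ 0.2817 -0.1274  0.772 ] turn [ 0.0014  0.0006 -0.0014] t 2.35
```

View pics/w1.png

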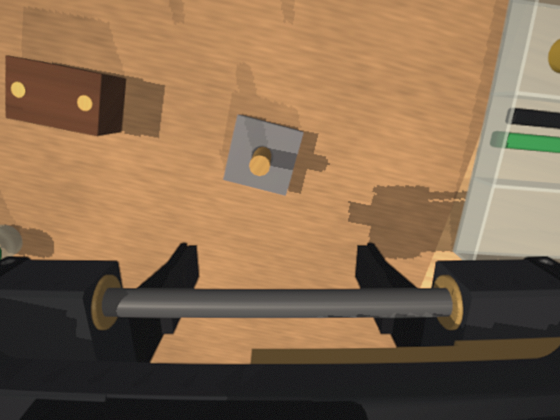

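The wrist view shows the pin top at about (260,165) in the grey holder, within 1–2 px of the prediction. The grasp point is confirmed, so I'm descending onto the pin.

Call:
play_rows(
  series=[
    [0.282, -0.13, 0.1, 0, 0, 0],
    [0.282, -0.13, 0.35, 0, 0, 0],
    [0.282, -0.13, 0.55, 0, 0, 0],
    [0.282, -0.13, 0.72, 0, 0, 0],
    [0.282, -0.13, 0.772, 0, 0, 0],
  ],
)

```text
time: 2.85
ee_pos: [0.5108, -0.2902, 0.2158]
eef_rot: [0.994, 0.108, -0.002, -0.001]
ft_force: [0.1, -0.7, 0.2]
width: 0.0872
grip_force: 0.0
```

Call:
play_rows(
  series=[
    [0, 0, 0, 0, 0, 0],
    [0, 0, 0, 0, 0, 0],
    [0, 0, 0, 0, 0, 0],
    [0, 0, 0, 0, 0, 0],
    [0, 0, 0, 0, 0, 0],
  ],
  fingers=-1,
)

```text
time: 3.35
ee_pos: [0.5127, -0.2891, 0.2191]
eef_rot: [0.994, 0.109, 0.001, 0.0]
ft_force: [-0.5, 0.1, 0.4]
width: 0.0551
grip_force: 0.0
```

Run:
```python
from h import *
plan(.512,-.2905,.055,-77.5);print(status.read_state()['width'],status.read_state()['grip_force'])
```

```text
shift [-0.0069  0.0082  0.004 ] turn [ 0.0017 -0.0018  0.0001] t 3.35
0.0551369572321057 0.0
```

Call:
play_rows(
  series=[
    [0, 0, 0, 0, 0, 0],
    [0, 0, 0, 0, 0, 0],
    [0, 0, 0, 0, 0, 0],
    [0, 0, 0, 0, 0, 0],
    [0, 0, 0, 0, 0, 0],
  ],
)

```text
time: 3.85
ee_pos: [0.5125, -0.289, 0.2183]
eef_rot: [0.994, 0.109, 0.0, 0.0]
ft_force: [1.2, -3.8, -0.6]
width: 0.0149
grip_force: 25.1
```

Call:
play_rows(
  series=[
    [0, 0, 0, 0, 0, 0],
    [0, 0, 0, 0, 0, 0],
    [0, 0, 0, 0, 0, 0],
    [0, 0, 0, 0, 0, 0],
  ],
)

```text
time: 4.25
ee_pos: [0.5126, -0.2891, 0.2183]
eef_rot: [0.994, 0.109, 0.0, 0.0]
ft_force: [0.8, -2.0, -0.9]
width: 0.0154
grip_force: 24.9
```

Call:
play_rows(
  series=[
    [0, 0, -0.1, 0, 0, 0],
    [0, 0, -0.3, 0, 0, 0],
    [0, 0, -0.55, 0, 0, 0],
    [0, 0, -0.7, 0, 0, 0],
  ],
)

```text
time: 4.65
ee_pos: [0.5129, -0.2886, 0.3265]
eef_rot: [0.994, 0.109, 0.001, 0.0]
ft_force: [-0.3, -0.4, -1.7]
width: 0.0154
grip_force: 24.9
```

Run:
```python
from h import *
s=status.read_state();print(s['ee_pos'],s['width'],s['grip_force'],s['ft_force'])
plan(.555,.22,.16,-77.5)
```

```text
[ 0.51288191 -0.28856794  0.32649287] 0.015382419487920705 24.89620904205367 [-0.34372601 -0.36743531 -1.67950555]
shift [ 1.0098 -3.2488  0.0185] turn [ 0.002  -0.0037  0.0011] t 4.65
```

Call:
play_rows(
  series=[
    [0.06, -0.2, 0, 0, 0, 0],
    [0.15, -0.5, 0, 0, 0, 0],
    [0.25, -0.81, 0, 0, 0, 0],
  ],
)

```text
time: 4.95
ee_pos: [0.5224, -0.161, 0.3239]
eef_rot: [0.994, 0.108, 0.0, -0.0]
ft_force: [-0.1, 1.0, -0.3]
width: 0.0153
grip_force: 24.9
```

Call:
play_rows(
  series=[
    [0.08, -0.27, 0, 0, 0, 0],
    [0.17, -0.54, 0, 0, 0, 0],
    [0.25, -0.81, 0, 0, 0, 0],
  ],
)

```text
time: 5.25
ee_pos: [0.5328, -0.0333, 0.3238]
eef_rot: [0.994, 0.109, -0.0, -0.0]
ft_force: [0.6, -0.3, -0.4]
width: 0.0155
grip_force: 24.9
```

Call:
play_rows(
  series=[
    [0.08, -0.27, 0, 0, 0, 0],
    [0.17, -0.54, 0, 0, 0, 0],
    [0.25, -0.81, 0, 0, 0, 0],
  ],
)

```text
time: 5.55
ee_pos: [0.5431, 0.0933, 0.3238]
eef_rot: [0.994, 0.109, -0.0, 0.0]
ft_force: [-0.1, -0.5, -1.3]
width: 0.0156
grip_force: 24.9
```

Call:
play_rows(
  series=[
    [0.1, -0.33, 0, 0, 0, 0],
    [0.19, -0.6, 0, 0, 0, 0],
    [0.25, -0.81, 0, 0, 0, 0],
    [0.25, -0.81, 0, 0, 0, 0],
    [0.25, -0.81, 0, 0, 0, 0],
  ],
)

```text
time: 6.05
ee_pos: [0.5533, 0.2188, 0.3233]
eef_rot: [0.994, 0.11, -0.0, 0.0]
ft_force: [-0.2, -0.8, -0.2]
width: 0.0153
grip_force: 24.9
```

Run:
```python
from h import *
s=status.read_state();im=vision.camera('wrist');c=T_cam('wrist',s)
cv2.imwrite('pics/w2.png',im)
print(s['ee_pos'],s['width'],s['ft_force'])
a=np.radians(12.5);O=np.array([.5865,.2495]);
Rm=np.array([[np.cos(a),-np.sin(a)],[np.sin(a),np.cos(a)]])
f=lambda x,y,z:[*(O+Rm@(np.array([x,y])/1000-[.015,.060])),z]
print('hole',proj(c,[f(15,60,.026)]),'fence',proj(c,[f(40,85,.042),f(40,-85,.042)]))
for t in ['jig_hole0','fence']:
    print(t,[(np.round(b['point'],4),b['conf']) for b in spotter.boxes_of('wrist',t)[:2]])
plan(.5865,.2495,.10,-77.5)
```

```text
[0.55329868 0.21875564 0.32333484] 0.01526191756314782 [-0.16126445 -0.84711521 -0.15992472]
hole [[249.74251639 157.55900714]] fence [[215.69326605 128.9740473 ]
 [430.31071542 130.08967093]]
jig_hole0 [(array([0.596 , 0.1951, 0.0259]), 0.84), (array([0.5563, 0.2224, 0.1582]), 0.46)]
fence [(array([0.6327, 0.1984, 0.0405]), 0.71)]
shift [ 0.2589 -0.1683  0.3989] turn [ 0.0017  0.0005 -0.0036] t 6.2
```

View pics/w2.png

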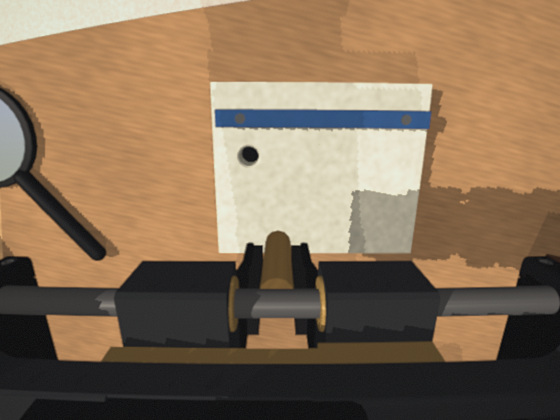

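Run:
```python
from h import *
im=cv2.imread('pics/w2.png');s=status.read_state();c=T_cam('wrist',s)
g=cv2.cvtColor(im,cv2.COLOR_BGR2GRAY);hs=cv2.cvtColor(im,cv2.COLOR_BGR2HSV)
sub=g[140:172,235:267];n,l,st,ce=cv2.connectedComponentsWithStats((sub<110).astype(np.uint8))
i=1+np.argmax(st[1:,4]);print(st[i],ce[i]+[235,140])
print('hole',onz(c,[ce[i]+[235,140]],.026))
# fence inner edge
pts=[]
for u in range(240,420,6):
    col=((hs[100:145,u,0]>95)&(hs[100:145,u,0]<130)&(hs[100:145,u,1]>110)).nonzero()[0]
    pts.append((u,100+col.max()+.5))
P=onz(c,pts,.042);k=np.polyfit(P[:,1],P[:,0],1);print('fence in line x=',k,'yaw',-np.degrees(np.arctan(k[0])))
# pin tip
M=T_cam('wrist')
T=np.eye(4);T[:3,:3]=R.from_quat(s['eef_rot']).as_matrix();T[:3,3]=s['ee_pos']
for z in(.196,.2105):
    a=np.linspace(0,6.28,40);C=np.c_[.008*np.cos(a),.008*np.sin(a),a*0+z]
    q=proj(c,C@T[:3,:3].T+T[:3,3]);print('pin pred',z,q.min(0),q.max(0))
m=(hs[225:262,255:300,1]>120)&(hs[225:262,255:300,0]<30)
for v in range(228,262,3):
    print(v,g[v,258:300:2])
```

```text
[  4   6  19  19 270] [248.17037037 154.93703704]
hole [[0.58944674 0.24870705 0.026     ]]
fence in line x= [-0.21720937  0.66872846] yaw 12.25481976082686
pin pred 0.196 [263.09785882 237.64708265] [290.14090665 262.35991935]
pin pred 0.2105 [263.96727214 228.67646861] [289.2014596  251.97441875]
228 [218 213 210 208 211 213 212 212 215 220 220 218 212 207 209 211 213 214
 216 218 218]
231 [215 216 217 211 206 212 211 171 143 103  92 119 166 195 215 215 215 215
 214 215 214]
234 [216 219 219 219 220 175  83  71  73  73  73  75  73  71 138 221 218 216
 215 214 213]
237 [218 218 217 219 177  70  72  75  75  73  74  75  75  74  67 101 210 211
 207 210 214]
240 [216 217 213 212 124  68  73  75  74  74  74  74  76  74  71  66 179 206
 207 212 213]
243 [218 220 218 209  78  70  75  74  74  73  74  75  75  74  72  67 142 217
 214 217 221]
246 [ 23  21  98 185  72  70  75  75  73  74  74  75  76  74  71  71  85  29
  24  24  27]
249 [ 22  24 103 152  68  72  74  76  75  73  76  76  77  75  72  70  66  28
  22  23  27]
252 [ 27  23  86 118  68  73  75  76  74  74  73  76  77  75  72  71  67  27
  24  27  27]
255 [26 25 48 82 70 72 74 74 75 73 74 77 77 75 72 70 67 28 24 24 25]
258 [27 27 39 74 71 73 77 76 74 73 74 73 76 73 73 73 69 26 27 26 24]
261 [28 29 33 72 72 74 76 76 74 73 74 77 75 75 73 70 69 27 26 25 26]
```

The wrist view shows the bore at (248.5,155.5), the fence's inner edge near row 128 and the held pin's foot at (278,231–243), on the tool axis. I'm moving closer, just short of the bore, to refine this.

Run:
```python
from h import *
plan(.5893-.035*np.cos(np.radians(12.25)),.2488-.035*np.sin(np.radians(12.25)),.095,-77.75)
```

```text
shift [ 0.0428 -0.1603  0.4323] turn [0.0017 0.0005 0.0048] t 6.2
```

Call:
play_rows(
  series=[
    [0.043, -0.16, 0.2, 0, 0, 0.005],
    [0.043, -0.16, 0.38, 0, 0, 0.005],
    [0.043, -0.16, 0.432, 0, 0, 0.005],
    [0.043, -0.16, 0.432, 0, 0, 0.005],
    [0.043, -0.16, 0.432, 0, 0, 0.005],
  ],
)

```text
time: 6.7
ee_pos: [0.5555, 0.242, 0.2598]
eef_rot: [0.994, 0.107, 0.001, 0.0]
ft_force: [0.3, -0.6, -0.8]
width: 0.0153
grip_force: 24.9
```

Run:
```python
from h import *
s=status.read_state();im=vision.camera('wrist');c=T_cam('wrist',s)
cv2.imwrite('pics/w3.png',im);print(s['ee_pos'])
g=cv2.cvtColor(im,cv2.COLOR_BGR2GRAY);hs=cv2.cvtColor(im,cv2.COLOR_BGR2HSV)
p=proj(c,[[.5893,.2488,.026]])[0];print('pred',p);x0,y0=(p-25).astype(int)
sub=g[y0:y0+50,x0:x0+50];
for th in(90,130,160):
    n,l,st,ce=cv2.connectedComponentsWithStats((sub<th).astype(np.uint8))
    i=1+np.argmax(st[1:,4]);q=st[i,:2]+(st[i,2:4]-1)/2+[x0,y0];print(th,st[i],q,ce[i]+[x0,y0],onz(c,[q],.026))
pts=[]
for u in range(200,450,6):
    col=((hs[0:200,u,0]>95)&(hs[0:200,u,0]<130)&(hs[0:200,u,1]>110)).nonzero()[0]
    if len(col)>4: pts.append((u,col.max()+.5))
if pts:
    P=onz(c,pts,.042);k=np.polyfit(P[:,1],P[:,0],1);print('fence x=',k,'yaw',-np.degrees(np.arctan(k[0])))
T=np.eye(4);T[:3,:3]=R.from_quat(s['eef_rot']).as_matrix();T[:3,3]=s['ee_pos']
a=np.linspace(0,6.28,40);C=np.c_[.008*np.cos(a),.008*np.sin(a),a*0+.2105]
q=proj(c,C@T[:3,:3].T+T[:3,3]);print('pin pred',q.min(0),q.max(0))
for v in(236,243): print(v,g[v,256:300])
print(g[222:250,278])
```

```text
[0.55554367 0.24199653 0.25975235]
pred [277.18575061 179.71170255]
90 [ 11  15  22  19 303] [273.5 178. ] [273.40594059 177.94389439] [[0.58992119 0.25146008 0.026     ]]
130 [  8  15  25  24 443] [272.  180.5] [272.1738149  180.06997743] [[0.58803589 0.25208551 0.026     ]]
160 [  8  14  26  26 511] [272.5 180.5] [272.04500978 180.518591  ] [[0.58810686 0.25175765 0.026     ]]
fence x= [-0.21924606  0.66899177] yaw 12.366208715103493
pin pred [263.96614415 228.67662464] [289.20042212 251.97468762]
236 [227 223 216 212 213 213 213 213 213 211 191 134  82  68  70  74  74  76
  76  74  76  75  74  74  75  75  76  75  74  71  68  84 134 190 209 211
 211 213 215 201 160 135 135 137]
243 [235 229 226 223 222 220 218 219 208 142  81  66  72  74  74  75  76  76
  75  75  74  74  74  76  76  76  78  75  75  76  73  72  68  81 140 200
 218 220 223 226 222 183 147 131]
[218 217 216 215 215 215 216 210 159  91  70  73  74  74  74  76  75  74
  74  74  75  74  75  75  74  74  74  75]
```

View pics/w3.png

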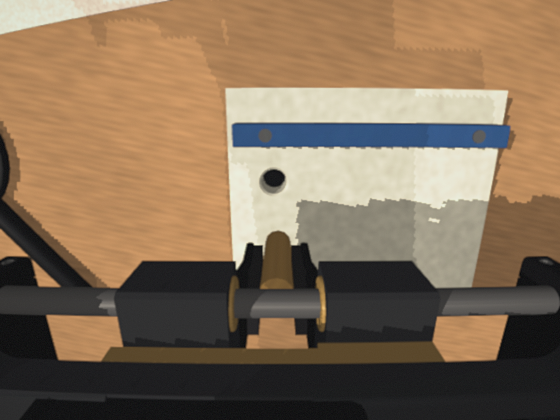

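The close view shows the bore mouth at (272.5,180.5), about 26 px wide, with the pin foot centred at column 277.6. The pose readings look noisy, so I'll average several and work in the tool frame.

```bash
cat >> h.py <<'E'
def avg(n=8,cam='wrist'):
    P=[];Q=[];I=[]
    for _ in range(n):
        s=status.read_state();P.append(s['ee_pos']);Q.append(s['eef_rot']);I.append(vision.camera(cam))
    Q=np.array(Q);Q*=np.sign(Q[:,:1])
    s=dict(s);s['ee_pos']=np.mean(P,0);s['eef_rot']=R.from_quat(Q).mean().as_quat()
    print('std',np.std(P,0)*1000);return s,np.mean(I,0).astype(np.uint8)
E
python3 - <<'E'
from h import *
s,im=avg(8);c=T_cam('wrist',s);print(s['ee_pos'],R.from_quat(s['eef_rot']).as_matrix()[:,2],s['eef_rot'],s['time'])
g=cv2.cvtColor(im,cv2.COLOR_BGR2GRAY);x0,y0=252,158
sub=g[y0:y0+50,x0:x0+45]
for th in(130,160,180):
    n,l,st,ce=cv2.connectedComponentsWithStats((sub<th).astype(np.uint8))
    i=1+np.argmax(st[1:,4]);q=st[i,:2]+(st[i,2:4]-1)/2+[x0,y0];w=onz(c,[q],.026)[0]
    t=R.from_quat(s['eef_rot']).inv().apply(w-s['ee_pos']);print(th,st[i],q,ce[i]+[x0,y0],w,'tool',t)
K,D,_=c;A=vision.calibration('wrist')['T_tool_cam'];print(K)
# pin foot ring in tool frame from pixel centre 277.6
p=cv2.undistortPoints(np.array([[[277.6,243.]],[[276.6,243.]]]),K,D).reshape(-1,2);d=np.c_[p,[1,1]]@np.array(A)[:3,:3].T
print((np.array(A)[:3,3]+d*((.205-.0202)/d[:,2])[:,None]))
plan(.5893-.035*np.cos(np.radians(12.25)),.2488-.035*np.sin(np.radians(12.25)),.095,-77.75,s)
E
```

```text
std [0.22753501 0.18822441 0.45357127]
[0.5552441  0.24263025 0.25955709] [ 1.53909878e-03  3.21074263e-04 -9.99998764e-01] [ 9.94225321e-01  1.07309795e-01  7.82333177e-04 -7.70299417e-05] 7.1
130 [  9  11  25  24 441] [273.  180.5] [273.27210884 179.92517007] [0.58794125 0.25217892 0.026     ] tool [ 0.03361437 -0.00235527  0.23361019]
160 [  9  10  26  26 514] [273.5 180.5] [273.23735409 180.35603113] [0.5880125  0.25185143 0.026     ] tool [ 0.0336141  -0.00202011  0.23361019]
180 [  8  10  27  26 566] [273.  180.5] [273.30565371 180.5229682 ] [0.58794125 0.25217892 0.026     ] tool [ 0.03361437 -0.00235527  0.23361019]
[[325.33153637   0.         276.70009443]
 [  0.         325.33153637 206.47406175]
 [  0.           0.           1.        ]]
[[6.68720549e-04 6.19130120e-04 2.05012309e-01]
 [6.69394664e-04 2.63848593e-06 2.05012309e-01]]
shift [-0.0028  0.008   0.007 ] turn [ 0.     -0.003   0.0024] t 7.1
```

Call:
play_rows(
  series=[
    [0.04, -0.019, 0.05, 0, 0, 0],
    [0.09, -0.019, 0.09, 0, 0, 0],
    [0.09, -0.019, 0.107, 0, 0, 0],
    [0.09, -0.019, 0.107, 0, 0, 0],
    [0.09, -0.019, 0.107, 0, 0, 0],
  ],
)

```text
time: 7.65
ee_pos: [0.5674, 0.2486, 0.2422]
eef_rot: [0.994, 0.108, -0.0, 0.0]
ft_force: [0.5, -0.9, 0.3]
width: 0.0154
grip_force: 24.9
```

Run:
```python
from h import *
s,im=avg(6);c=T_cam('wrist',s);print(s['ee_pos'],s['eef_rot'],s['time'])
cv2.imwrite('pics/w4.png',cv2.resize(im[150:280,200:360],None,fx=4,fy=4,interpolation=cv2.INTER_CUBIC))
g=cv2.cvtColor(im,cv2.COLOR_BGR2GRAY);p=proj(c,[[.588,.252,.026]])[0];print(p)
x0,y0=(p-22).astype(int);sub=g[y0:y0+44,x0:x0+44]
for th in(110,140,170):
    n,l,st,ce=cv2.connectedComponentsWithStats((sub<th).astype(np.uint8))
    for i in range(1,n):
        if st[i,4]<100:continue
        q=st[i,:2]+(st[i,2:4]-1)/2+[x0,y0];w=onz(c,[q],.026)[0]
        print(th,st[i],q,w,R.from_quat(s['eef_rot']).inv().apply(w-s['ee_pos']))
```

```text
std [0.02148461 0.02502703 0.17255689]
[0.56741658 0.24853101 0.2425585 ] [9.94191415e-01 1.07626313e-01 8.12732363e-05 1.82770399e-05] 7.9
[278.14654651 206.24706599]
110 [ 11  10  24  24 344] [278.5 205.5] [0.58852956 0.25188812 0.026     ] [0.02130814 0.00122723 0.21656193]
140 [  9  10  35  32 651] [282.  209.5] [0.58641363 0.24915046 0.026     ] [0.01865537 0.00344866 0.21656163]
170 [  8   9  36  35 914] [281.5 210. ] [0.58602132 0.24938749 0.026     ] [0.01832287 0.00313316 0.21656156]
```

View pics/w4.png

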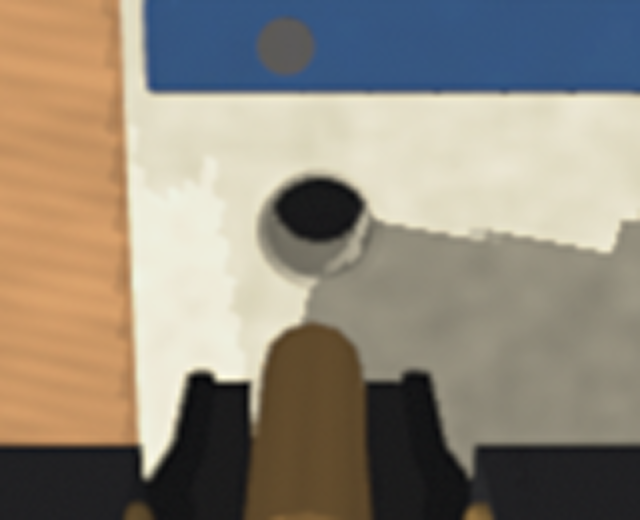

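The crop shows the bore mouth centred at (278.7,206.5) in full-image pixels, with the pin foot just in front at column 278.1. The remaining shift is about +20.6 mm in tool x and +0.4 mm in y.

Call:
play_rows(
  series=[
    [0.07, 0.003, 0, 0, 0, 0],
    [0.137, 0.003, 0, 0, 0, 0],
    [0.137, 0.003, 0.03, 0, 0, 0],
    [0.137, 0.003, 0.06, 0, 0, 0],
    [0.137, 0.003, 0.07, 0, 0, 0],
  ],
)

```text
time: 8.45
ee_pos: [0.5874, 0.2522, 0.2309]
eef_rot: [0.994, 0.108, -0.001, 0.0]
ft_force: [0.0, -0.9, -0.6]
width: 0.0155
grip_force: 24.9
```

Call:
play_rows(
  series=[
    [0, 0, 0.02, 0, 0, 0],
    [0, 0, 0.04, 0, 0, 0],
    [0, 0, 0.06, 0, 0, 0],
    [0, 0, 0.08, 0, 0, 0],
    [0, 0, 0.08, 0, 0, 0],
  ],
)

```text
time: 8.95
ee_pos: [0.5875, 0.2522, 0.2194]
eef_rot: [0.994, 0.108, -0.0, 0.0]
ft_force: [1.2, -1.7, -1.5]
width: 0.0153
grip_force: 24.9
```

Call:
play_rows(
  series=[
    [0, 0, 0.01, 0, 0, 0],
    [0, 0, 0.02, 0, 0, 0],
    [0, 0, 0.027, 0, 0, 0],
    [0, 0, 0.027, 0, 0, 0],
  ],
)

```text
time: 9.35
ee_pos: [0.5878, 0.2523, 0.2162]
eef_rot: [0.994, 0.108, 0.0, 0.0]
ft_force: [-0.8, -2.7, 2.9]
width: 0.015
grip_force: 24.9
```

Call:
play_rows(
  series=[
    [0, 0, 0, 0, 0, 0],
    [0, 0, 0, 0, 0, 0],
    [0, 0, 0, 0, 0, 0],
    [0, 0, 0, 0, 0, 0],
    [0, 0, 0, 0, 0, 0],
  ],
  fingers=0.3,
)

```text
time: 9.85
ee_pos: [0.5876, 0.2526, 0.2158]
eef_rot: [0.994, 0.108, 0.0, -0.0]
ft_force: [-0.2, 1.1, -1.3]
width: 0.0473
grip_force: 0.0
```

Call:
play_rows(
  series=[
    [0, 0, -0.2, 0, 0, 0],
    [0, 0, -0.4, 0, 0, 0],
    [0, 0, -0.65, 0, 0, 0],
    [0, 0, -0.8, 0, 0, 0],
    [-0.2, 0, -0.8, 0, 0, 0],
  ],
  fingers=1,
)

```text
time: 10.35
ee_pos: [0.5605, 0.2464, 0.3396]
eef_rot: [0.994, 0.107, 0.003, -0.001]
ft_force: [-0.9, 0.9, -0.7]
width: 0.0843
grip_force: 0.0
```

Run:
```python
from h import *
s,im=avg(4);c=T_cam('wrist',s)
ct=T_cam('top');cs=T_cam('side');side=vision.camera('side')
cv2.imwrite('pics/w5.png',np.hstack([im[60:280,150:430],cv2.resize(side[90:210,220:340],(220,220),interpolation=cv2.INTER_CUBIC)]))
x,y=.5885,.2522
print('pred pin top z.066',proj(c,[[x,y,.066]])[0]-[150,60],'side',(proj(cs,[[x,y,.066]])[0]-[220,90])*220/120)
for t in['pin']:
  for n in['wrist','side']: print(n,[(np.round(b['point'],4),b['conf']) for b in spotter.boxes_of(n,t)[:2]])
plan(.528,-.115,.16,-167.75,s);plan(.528,-.115,.16,12,s);print(s['joint_positions'])
```

```text
std [2.0231737  0.12786313 1.29261362]
pred pin top z.066 [127.88645156 112.84618198] side [104.57034363  86.26642836]
wrist [(array([0.591 , 0.2552, 0.0692]), 0.63)]
side [(array([ 0.5115, -0.2966,  0.0173]), 0.53)]
shift [-0.7074  2.3113  0.0907] turn [-3.4000e-03 -2.3000e-03  3.0045e+00] t 10.5
shift [-0.7074  2.3113  0.0907] turn [ 2.3000e-03 -3.4000e-03 -2.9871e+00] t 10.5
[-0.06817794  0.39434266 -0.53542414  1.57057133  0.20984328  1.23420104
 -1.99376388]
```

View pics/w5.png

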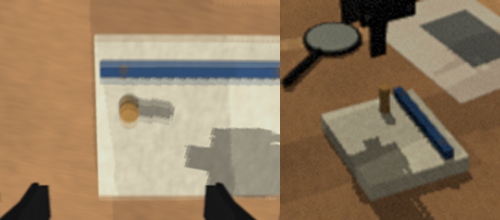

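The pin now stands upright in the bore, at (128,112) in the wrist crop and (385,100) in the side crop, close to the fully-down prediction. Next is the plinth, turning the gripper to close across it.

Call:
play_rows(
  series=[
    [-0.06, 0.22, 0, 0, 0, -0.22],
    [-0.13, 0.44, 0, 0, 0, -0.44],
    [-0.2, 0.66, 0, 0, 0, -0.66],
    [-0.265, 0.877, 0, 0, 0, -0.867],
  ],
)

```text
time: 11.1
ee_pos: [0.5479, 0.1076, 0.3356]
eef_rot: [0.944, 0.331, -0.0, -0.0]
ft_force: [0.6, 0.2, 0.3]
width: 0.0872
grip_force: 0.0
```

Call:
play_rows(
  series=[
    [-0.15, 0.17, 0, 0, 0, -0.22],
    [-0.31, 0.33, 0, 0, 0, -0.44],
    [-0.46, 0.5, 0, 0, 0, -0.66],
    [-0.623, 0.672, 0, 0, 0, -0.867],
  ],
)

```text
time: 11.5
ee_pos: [0.5372, -0.0294, 0.3357]
eef_rot: [0.845, 0.535, 0.0, -0.0]
ft_force: [0.5, -0.5, 0.3]
width: 0.087
grip_force: 0.0
```

Call:
play_rows(
  series=[
    [-0.21, 0.08, 0.02, 0, 0, -0.22],
    [-0.42, 0.16, 0.05, 0, 0, -0.44],
    [-0.63, 0.24, 0.08, 0, 0, -0.66],
    [-0.855, 0.33, 0.1, 0, 0, -0.867],
    [-0.855, 0.33, 0.1, 0, 0, -0.867],
  ],
)

```text
time: 12.0
ee_pos: [0.5253, -0.1711, 0.3198]
eef_rot: [0.706, 0.708, -0.001, -0.0]
ft_force: [0.3, 0.0, 0.2]
width: 0.0872
grip_force: 0.0
```

```bash
cat > pl.py <<'E'
from h import *
s,im=avg(6);c=T_cam('wrist',s);print(s['ee_pos'],s['time'])
cv2.imwrite('pics/w6.png',im)
hs=cv2.cvtColor(im,cv2.COLOR_BGR2HSV);q=spotter.regions_of('wrist','plinth')
print([(np.round(b['point'],4),b['conf']) for b in spotter.boxes_of('wrist','plinth')[:2]])
m=q[0]['pixels'].astype(np.uint8);print(q[0]['conf'],m.sum())
m=cv2.morphologyEx(m,cv2.MORPH_CLOSE,np.ones((9,9)))
# bright dots within the plinth
d=((hs[...,2]>140)&(m>0)).astype(np.uint8);n,l,st,ce=cv2.connectedComponentsWithStats(d)
D=[ce[i] for i in range(1,n) if st[i,4]>25];print('dots',D)
P=onz(c,D,.045);print(P);
if len(P)==2:
    v=P[1]-P[0];v*=np.sign(v[1]);print('yaw',np.degrees(np.arctan2(-v[0],v[1])),'len',np.linalg.norm(v),'ctr',P.mean(0))
ys,xs=np.nonzero(m);cn=max(cv2.findContours(m,0,2)[0],key=cv2.contourArea)
(cc,wh,a)=cv2.minAreaRect((onz(c,cn.reshape(-1,2),.045)[:,:2]*1000).astype(np.float32));print('rect z45',cc,wh,a)
print(s['joint_positions'])
E
python3 pl.py
```

```text
std [0.45597872 2.60493908 0.39721972]
[ 0.52615459 -0.16622199  0.3205039 ] 12.25
[(array([ 0.5271, -0.1154,  0.0423]), 0.78)]
0.58 6468
dots [array([247.09090909, 123.36363636]), array([279.84931507, 109.50342466]), array([249.11290323, 180.30645161]), array([279.75416667, 182.05      ])]
[[ 0.50303451 -0.09750921  0.045     ]
 [ 0.52799066 -0.08719214  0.045     ]
 [ 0.50372637 -0.14202061  0.045     ]
 [ 0.52832071 -0.14334528  0.045     ]]
rect z45 (527.3477172851562, -117.74183654785156) (79.79619598388672, 50.9004020690918) 89.45303344726562
[ 0.66689375  0.27883533 -0.51882501  1.74189751  0.14885268  1.15987061
  0.11280375]
```

View pics/w6.png

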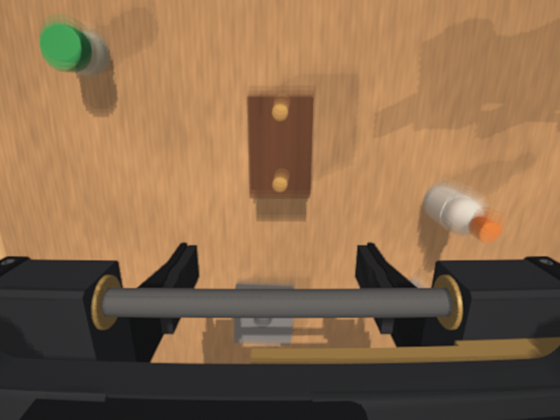

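The wrist view shows the plinth at (280,146), its dots in one column (yaw about 0), with the glue at (460,210) clear of the right finger's path.

Run:
```python
from h import *
s,im=avg(3);print(s['ee_pos'],s['time']);plan(.528,-.115,.0395,0.2,s)
```

```text
std [0.05394086 0.15497968 0.02583614]
[ 0.52630436 -0.16421106  0.32103783] 12.5
shift [0.328  0.0136 0.7869] turn [0.0005 0.0001 0.0082] t 12.5
```

Call:
play_rows(
  series=[
    [0.2, 0.013, 0, 0, 0, 0],
    [0.328, 0.013, 0.1, 0, 0, 0.008],
    [0.328, 0.013, 0.4, 0, 0, 0.008],
    [0.328, 0.013, 0.65, 0, 0, 0.008],
    [0.328, 0.013, 0.787, 0, 0, 0.008],
  ],
)

```text
time: 13.05
ee_pos: [0.5267, -0.1154, 0.2]
eef_rot: [0.706, 0.708, -0.001, -0.001]
ft_force: [0.8, -0.3, -0.0]
width: 0.087
grip_force: 0.0
```

Call:
play_rows(
  series=[
    [0, 0, 0, 0, 0, 0],
    [0, 0, 0, 0, 0, 0],
    [0, 0, 0, 0, 0, 0],
    [0, 0, 0, 0, 0, 0],
  ],
  fingers=1,
)

```text
time: 13.45
ee_pos: [0.5283, -0.1159, 0.2044]
eef_rot: [0.706, 0.708, 0.001, 0.001]
ft_force: [-0.7, -0.5, -0.2]
width: 0.0875
grip_force: 0.0
```

Call:
play_rows(
  series=[
    [0, 0, 0, 0, 0, 0],
    [0, 0, 0, 0, 0, 0],
    [0, 0, 0, 0, 0, 0],
    [0, 0, 0, 0, 0, 0],
    [0, 0, 0, 0, 0, 0],
  ],
  fingers=-1,
  squeeze=35,
)

```text
time: 13.95
ee_pos: [0.5277, -0.1158, 0.2029]
eef_rot: [0.706, 0.708, -0.0, 0.0]
ft_force: [0.1, 0.3, -0.9]
width: 0.0549
grip_force: 0.0
```

Call:
play_rows(
  series=[
    [0, 0, 0, 0, 0, 0],
    [0, 0, 0, 0, 0, 0],
    [0, 0, 0, 0, 0, 0],
    [0, 0, 0, 0, 0, 0],
    [0, 0, 0, 0, 0, 0],
  ],
)

```text
time: 14.45
ee_pos: [0.5277, -0.1158, 0.2029]
eef_rot: [0.706, 0.708, 0.0, 0.0]
ft_force: [0.3, -0.2, 0.0]
width: 0.0495
grip_force: 35.0
```

Run:
```python
from h import *
s,im=avg(3);print(s['ee_pos'],s['time'],s['width'],s['grip_force'],s['ft_force']);plan(.528,-.115,.0395,0.2,s)
```

```text
std [0.00315575 0.01074177 0.01279735]
[ 0.52772898 -0.11584195  0.20284953] 14.55 0.05035991070003093 34.99997894279659 [0.38329374 0.36990514 0.33485096]
shift [ 0.0056  0.0018 -0.001 ] turn [ 0.0002  0.0001 -0.0019] t 14.55
```

Call:
play_rows(
  series=[
    [0, 0, -0.1, 0, 0, 0],
    [0, 0, -0.3, 0, 0, 0],
    [0, 0, -0.6, 0, 0, 0],
    [0.2, 0.05, -0.75, 0, 0, 0],
    [0.5, 0.1, -0.75, 0, 0, 0],
  ],
)

```text
time: 15.1
ee_pos: [0.5436, -0.0425, 0.3202]
eef_rot: [0.708, 0.706, 0.001, 0.003]
ft_force: [0.7, 0.6, -2.1]
width: 0.0496
grip_force: 35.0
```

Call:
play_rows(
  series=[
    [0.3, 0.06, 0, 0, 0, 0],
    [0.6, 0.12, 0, 0, 0, 0],
    [0.9, 0.19, 0, 0, 0, 0],
  ],
)

```text
time: 15.4
ee_pos: [0.5705, 0.096, 0.3166]
eef_rot: [0.706, 0.708, 0.0, 0.0]
ft_force: [1.0, -0.5, -1.3]
width: 0.0498
grip_force: 35.0
```

Call:
play_rows(
  series=[
    [0.25, 0.05, 0, 0, 0, -0.2],
    [0.45, 0.1, 0, 0, 0, -0.4],
    [0.65, 0.14, 0, 0, 0, -0.405],
    [0.65, 0.14, 0, 0, 0, -0.405],
    [0.65, 0.14, 0, 0, 0, -0.405],
  ],
)

```text
time: 15.9
ee_pos: [0.5912, 0.1924, 0.3159]
eef_rot: [0.627, 0.779, -0.0, -0.0]
ft_force: [0.1, -1.1, -2.1]
width: 0.0499
grip_force: 35.0
```

Run:
```python
from h import *
s,im=avg(3);print(s['ee_pos'],s['time'],s['width'],s['grip_force'],s['ft_force']);plan(.5921,.1947,.0705,12.35,s)
cv2.imwrite('pics/w7.png',im)
c=T_cam('wrist',s);hs=cv2.cvtColor(im,cv2.COLOR_BGR2HSV)
for nm,b in[('hole',[.5878,.2517,.066])]:print(nm,proj(c,[b]))
print([(np.round(b['point'],4),b['conf']) for b in spotter.boxes_of('wrist','pin')[:2]])
```

```text
std [0.15414343 0.73020676 0.0752698 ]
[0.59136649 0.191447   0.31576509] 16.0 0.0495076068788696 34.99969479627907 [ 0.25326312  0.21858833 -0.45330469]
shift [0.0205 0.0095 0.5451] turn [-0.0003  0.0011 -0.0021] t 16.0
hole [[290.3140931  138.50701091]]
[(array([0.5844, 0.2542, 0.0665]), 0.8)]
```

View pics/w7.png

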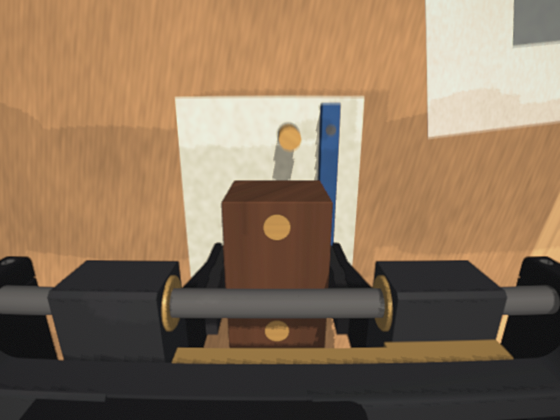

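The view shows the pin top at (290,138), as predicted, and the fence at its expected place right of the held plinth. Lowering.

Call:
play_rows(
  series=[
    [0.02, 0.01, 0.15, 0, 0, 0],
    [0.02, 0.01, 0.35, 0, 0, 0],
    [0.02, 0.01, 0.5, 0, 0, 0],
    [0.02, 0.01, 0.55, 0, 0, 0],
    [0.02, 0.01, 0.55, 0, 0, 0],
  ],
)

```text
time: 16.6
ee_pos: [0.5922, 0.1943, 0.2323]
eef_rot: [0.628, 0.778, -0.001, -0.0]
ft_force: [0.1, 0.0, -1.0]
width: 0.0496
grip_force: 35.0
```

Call:
play_rows(
  series=[
    [0, 0, 0.01, 0, 0, 0],
    [0, 0, 0.02, 0, 0, 0],
    [0, 0, 0.025, 0, 0, 0],
    [0, 0, 0.025, 0, 0, 0],
  ],
)

```text
time: 17.0
ee_pos: [0.5924, 0.1951, 0.2296]
eef_rot: [0.627, 0.779, 0.0, 0.0]
ft_force: [0.1, 0.3, -1.4]
width: 0.0499
grip_force: 35.0
```

Within 1 mm of the board, no contact force yet. I'll take two more small steps down.

Call:
play_rows(
  series=[
    [0, 0, 0.004, 0, 0, 0],
    [0, 0, 0.008, 0, 0, 0],
    [0, 0, 0.008, 0, 0, 0],
  ],
)

```text
time: 17.3
ee_pos: [0.5924, 0.1952, 0.2289]
eef_rot: [0.627, 0.779, 0.0, 0.0]
ft_force: [-3.4, -1.2, 6.6]
width: 0.0498
grip_force: 35.0
```

Call:
play_rows(
  series=[
    [0, 0.015, 0, 0, 0, 0],
    [0, 0.03, 0, 0, 0, 0],
    [0, 0.042, 0, 0, 0, 0],
    [0, 0.042, 0, 0, 0, 0],
  ],
)

```text
time: 17.7
ee_pos: [0.5985, 0.1968, 0.2289]
eef_rot: [0.627, 0.779, 0.0, 0.0]
ft_force: [-2.8, -0.0, 7.2]
width: 0.0496
grip_force: 35.0
```

Call:
play_rows(
  series=[
    [0, 0.007, 0, 0, 0, 0],
    [0, 0.013, 0, 0, 0, 0],
    [0, 0.013, 0, 0, 0, 0],
  ],
)

```text
time: 18.0
ee_pos: [0.5998, 0.1972, 0.2289]
eef_rot: [0.627, 0.779, -0.001, -0.0]
ft_force: [-7.3, -2.5, 10.7]
width: 0.0498
grip_force: 35.0
```

Call:
play_rows(
  series=[
    [0.014, 0, 0, 0, 0, 0],
    [0.028, 0, 0, 0, 0, 0],
    [0.042, 0, 0, 0, 0, 0],
    [0.042, 0, 0, 0, 0, 0],
  ],
)

```text
time: 18.4
ee_pos: [0.5994, 0.1996, 0.2289]
eef_rot: [0.628, 0.778, -0.003, 0.002]
ft_force: [-10.1, -16.3, 17.3]
width: 0.0497
grip_force: 35.0
```

Call:
play_rows(
  series=[
    [0.006, 0, 0, 0, 0, 0],
    [0.012, 0, 0, 0, 0, 0],
    [0.012, 0, 0, 0, 0, 0],
  ],
)

```text
time: 18.7
ee_pos: [0.5992, 0.2009, 0.2289]
eef_rot: [0.629, 0.778, -0.003, 0.002]
ft_force: [-9.9, -17.3, 17.7]
width: 0.0497
grip_force: 35.0
```

Call:
play_rows(
  series=[
    [0, 0, -0.005, 0, 0, 0],
    [0.006, -0.003, -0.005, 0, 0, 0],
    [0.012, -0.003, -0.005, 0, 0, 0],
    [0.018, -0.003, -0.005, 0, 0, 0],
    [0.018, -0.003, -0.005, 0, 0, 0],
  ],
)

```text
time: 19.2
ee_pos: [0.598, 0.2049, 0.229]
eef_rot: [0.628, 0.778, -0.002, 0.001]
ft_force: [-4.3, -9.6, 6.7]
width: 0.0495
grip_force: 35.0
```

Run:
```python
from h import *
s,im=avg(3);print(s['ee_pos'],s['time'],s['ft_force'],s['torque']);plan(.5982,.2042,.0655,12.35,s)
c=T_cam('wrist',s)
a=np.radians(12.35);jx=np.array([np.cos(a),np.sin(a)]);jy=np.array([-np.sin(a),np.cos(a)]);f=np.array(s['ft_force'])[:2];print('jig fx fy',f@jx,f@jy)
print('tool z',R.from_quat(s['eef_rot']).as_matrix()[:,2])
print('pintop',proj(c,[[.5878,.2517,.066]]),'end edge top',proj(c,[[*(np.array([.5982,.2042])+jy*.0406+jx*k),.071] for k in(-.025,.025)]))
cv2.imwrite('pics/w8.png',cv2.resize(im[60:360,180:400],None,fx=2,fy=2))
```

```text
std [0.00438197 0.02164985 0.00944499]
[0.59804097 0.20491725 0.22900845] 19.3 [-3.60497239 -9.95646564  7.65065602] [-2.14288105  0.73457779  0.14579107]
shift [-0.0049  0.      0.0001] turn [-0.0026  0.0083 -0.0058] t 19.3
jig fx fy -5.651068929774842 -8.955023955686453
tool z [-3.84380709e-04 -4.53890606e-03 -9.99989625e-01]
pintop [[276.96448609 182.47634486]] end edge top [[220.49366521 202.97795776]
 [333.57510279 202.67711759]]
```

View pics/w8.png

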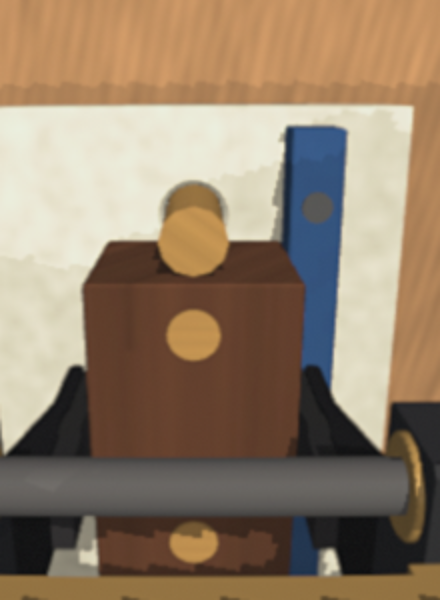

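The crop shows the plinth's end against the pin (pin top at (193,242) in the crop) and its long side against the fence. I'll press a little harder to confirm contact with both.

Call:
play_rows(
  series=[
    [0.004, 0.002, 0, 0, 0, 0],
    [0.008, 0.004, -0.001, 0, 0, 0],
    [0.008, 0.004, -0.001, 0, 0, 0],
    [0.008, 0.004, -0.001, 0, 0, 0],
  ],
)

```text
time: 19.75
ee_pos: [0.5982, 0.2053, 0.229]
eef_rot: [0.628, 0.778, -0.003, 0.001]
ft_force: [-6.3, -14.6, 10.4]
width: 0.0497
grip_force: 35.0
```

```bash
cat > f.py <<'E'
from h import *
s,im=avg(4);print(s['ee_pos'],s['time'],s['ft_force'])
a=np.radians(12.35);jx=np.array([np.cos(a),np.sin(a)]);jy=np.array([-np.sin(a),np.cos(a)]);f=np.array(s['ft_force'])[:2];print('jig fx fy',f@jx,f@jy)
d=s['ee_pos'][:2]-np.array([.5982,.2042]);print('off',d@jx,d@jy,'tool z',R.from_quat(s['eef_rot']).as_matrix()[:,2],'yaw',np.degrees(np.arctan2(*R.from_quat(s['eef_rot']).as_matrix()[[1,0],1])))
E
python3 f.py
```

```text
std [0.00620294 0.00643716 0.01648786]
[0.59825943 0.20530609 0.22906952] 19.9 [ -6.03283253 -14.39604436   9.91290813]
jig fx fy -8.972296815856275 -12.772589842564518
off 0.0002946268481216429 0.001067781045039062 tool z [-0.00148272 -0.00639723 -0.99997844] yaw 12.134580959180145
```

Call:
play_rows(
  series=[
    [0, 0, -0.004, 0, 0, 0],
    [0.004, 0, -0.004, 0, 0, 0],
    [0.008, 0, -0.005, 0, 0, 0],
    [0.008, 0, -0.005, 0, 0, 0],
    [0.008, 0, -0.005, 0, 0, 0],
  ],
)

```text
time: 20.45
ee_pos: [0.5982, 0.2058, 0.2293]
eef_rot: [0.629, 0.778, -0.003, 0.002]
ft_force: [-3.6, -14.9, 4.9]
width: 0.0498
grip_force: 35.0
```

```bash
python3 f.py
```

```text
std [0.01460485 0.01818281 0.00941202]
[0.59818665 0.2057831  0.22926993] 20.6 [ -3.71040155 -15.48623853   5.02853042]
jig fx fy -6.936782449946576 -14.334284521046465
off 0.00032556024781878765 0.0015493198074549696 tool z [-0.00164546 -0.00734899 -0.99997164] yaw 12.10290590873144
```

Call:
play_rows(
  series=[
    [0, 0.004, 0, 0, 0, 0],
    [0, 0.008, 0, 0, 0, 0],
    [0, 0.008, 0, 0, 0, 0],
    [0, 0.008, 0, 0, 0, 0],
    [0, 0.008, 0, 0, 0, 0],
  ],
)

```text
time: 21.15
ee_pos: [0.5987, 0.206, 0.2292]
eef_rot: [0.628, 0.778, -0.004, 0.001]
ft_force: [-9.9, -17.1, 11.4]
width: 0.0498
grip_force: 35.0
```

```bash
python3 f.py; python3 -c "
from h import *
vision.camera('top');ct=T_cam('top')
for n in['plinth','pin','fence']:print(n,[(np.round(b['point'],4),b['conf']) for b in spotter.boxes_of('top',n)[:1]])"
```

```text
std [0.00691199 0.01430864 0.00639493]
[0.59867597 0.20595502 0.2292374 ] 21.3 [ -9.85993467 -16.68927418  11.02554358]
jig fx fy -13.201319861734309 -14.19420087109763
off 0.0008403218868387556 0.0016126044294052012 tool z [-0.0037544  -0.00848888 -0.99995692] yaw 12.121437161396937
plinth [(array([ 0.5116, -0.2884,  0.0232]), 0.73)]
pin []
fence [(array([0.6408, 0.1486, 0.0447]), 0.67)]
```

Call:
play_rows(
  series=[
    [0, 0, -0.002, 0, 0, 0],
    [0.004, 0, -0.004, 0, 0, 0],
    [0.007, 0, -0.004, 0, 0, 0],
    [0.007, 0, -0.004, 0, 0, 0],
    [0.007, 0, -0.004, 0, 0, 0],
  ],
)

```text
time: 22.05
ee_pos: [0.5987, 0.2062, 0.2294]
eef_rot: [0.629, 0.778, -0.005, 0.001]
ft_force: [-7.7, -18.3, 7.4]
width: 0.0499
grip_force: 35.0
```

Call:
play_rows(
  series=[
    [0, 0, 0, 0, 0, 0],
    [0, 0, 0, 0, 0, 0],
    [0, 0, 0, 0, 0, 0],
    [0, 0, 0, 0, 0, 0],
    [0, 0, 0, 0, 0, 0],
  ],
)

```text
time: 22.55
ee_pos: [0.5986, 0.2063, 0.2294]
eef_rot: [0.629, 0.778, -0.005, 0.001]
ft_force: [-8.3, -18.6, 7.1]
width: 0.0497
grip_force: 35.0
```

```bash
python3 f.py
```

```text
std [0.00631457 0.01713021 0.00136907]
[0.59865093 0.20624699 0.22935552] 22.7 [ -7.70138682 -18.37826147   7.8799011 ]
jig fx fy -11.453967883960125 -16.305780362503313
off 0.0008783149342232382 0.0019031703292012336 tool z [-0.00391459 -0.00949292 -0.99994728] yaw 12.082805920011594
```

The plinth is still, with about 11 N toward the fence and 16 N toward the pin at the wrist, so I'm handing the job in.

```bash
python3 -c "
from bench import job
print(job.close_job())"
```

```text
the job is handed in; nothing more can be done
None
```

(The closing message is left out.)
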